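Stow the spares tub and the wipes canister by height

TASK

Secure the desk for sea: snap the white lid fully down onto the open grey spares tub and stow the closed tub on the shelf's upper tier, which has the low headroom, and stand the white wipes canister on the lower tier, which has the tall headroom. Both must end upright and flat on their boards, behind the front rail and between the posts, and let go. Do not tip the tub or the canister over, and leave the flask, the drive, the mug and the microphone where they are.

Things in the scene. Friction and masses are not known exactly. Their poses are not given: they have to be found in the camera images.
- shelf: Two-tier shelf fixed to the desk: three grey boards 15 mm thick on square wooden posts, open all round. Origin: centre of its underside. Own x points from its front into the shelf, y left seen from the front, z up. 320 mm wide; the 16 mm posts leave y -144 to 144 free. Boards end at the back at x = 102.5; fronts step back upwards. Top board: front edge x = -23.5, underside z = 310, top z = 325
- tall_tier (a point): Top surface of the lower board (tall tier, 170 mm headroom), at mid width, half-way between its wooden front and rear rails (8 mm thick, 10 mm high, 189 mm apart inside; the same rails at the sides). Axes as the shelf's; at shelf x = 0, z = 15 mm. The board's front edge is at x = -102.5 from here; the middle board above (underside 170 mm up) and the front posts begin at x = -70.5
- low_tier (a point): Top surface of the middle board (low tier, 110 mm headroom), at mid width, half-way between its front and rear rails (8 mm thick, 10 mm high, 157 mm apart inside; the same at the sides). Axes as the shelf's; at shelf x = 16, z = 200 mm. The board's front edge is at x = -86.5 from here; the top board above (underside 110 mm up) and the upper front posts begin at x = -39.5
- tub_mid (a point): Open grey plastic tub, 100 mm long (own x), 58 wide (own y), 62 high, walls and floor 3 mm, a few connectors low inside, 0.2 to 0.3 kg. A rounded bead outside each end wall, 2.5 mm proud, 53 mm up, catches the lid's clips. Point: the tub's centre, 31 mm above its underside; z up. With the lid on: 68 mm high, 81 with the grip, 120 long over the clips (these hang down to 44 mm above the underside)
- lid_mid (a point): White lid, 70 g, upright: plate 108 long (own x) x 56 wide x 6 mm; on it a grip bar 40 x 14 x 13 mm high along x; end clips hang 18 mm below the plate; a rim 12 mm deep enters the mouth, 2.5 mm play. Either way round fits. Point: half-way up its 37 mm; plate top 5.5 mm above it. 8 N down snaps it: then the plate lies on the tub's edge, this point 31.5 mm above the tub's (+10 if unsnapped)
- canister_mid (a point): Upright white screen-wipes canister with grey cap, round, 64 mm diameter (cap 65), 140 mm high, 0.25 to 0.4 kg. Point: its centre, 70 mm above its underside
- flask_mid (a point): Bystander: steel flask, 68 mm diameter, 150 mm high, standing on the lower tier near one end. Point: its centre, 75 mm above its underside
- drive_mid (a point): Bystander: black disk-drive box, 110 x 74 x 34 mm, lying on the upper tier near the end away from the flask's. Point: its centre
- mug: Bystander: white mug on the desk, 80 mm diameter, 90 mm high, handle on its own +y side. Origin: centre of its underside
- fist_mic: Bystander: black hand microphone lying on the desk, 75 x 55 x 33 mm with a short stub. Origin: centre of its underside
Things that resemble listed ones, but are neither listed nor needed, are in the scene too. What is shaped like the part that bears tub_mid but red or turquoise is not meant.

How it is judged (in metres and radians):
On the way:
1. the lid is snapped fully down on the tub (z of lid_mid in the frame of tub_mid between 0.0285 and 0.035 m and horizontal distance between lid_mid and tub_mid below 0.008 m and angle between the x axis of lid_mid and the x axis of tub_mid, either way round below 0.1 rad), for 0.2 s.
At the end, for the whole second after the job is handed in: Lid snapped on the tub (centres 28.5 to 35 mm apart in height, 8 mm sideways, 0.1 rad); tub flat on the upper board and canister upright on the lower board (0.06 rad, height within 4 mm), each between front and rear rails, released and at rest; bystanders within 30 mm of their start (all of step 1 and z of tub_mid in the frame of low_tier between 0.027 and 0.035 m and x of tub_mid in the frame of low_tier between -0.052 and 0.052 m and y of tub_mid in the frame of low_tier between -0.145 and 0.145 m and angle between each of tub_mid, canister_mid's own z axis and vertical below 0.06 rad and linear speed of each of tub, canister below 0.02 m/s and z of canister_mid in the frame of tall_tier between 0.066 and 0.074 m and x of canister_mid in the frame of tall_tier between -0.066 and 0.066 m and y of canister_mid in the frame of tall_tier between -0.145 and 0.145 m); the robot touches nothing.
It fails at once if the flask or the drive was moved by more than 30 mm or the flask was tipped (distance of any of flask_mid, drive_mid from where it was at the start of the episode above 0.03 m or angle between flask_mid's own z axis and vertical above 0.4 rad).
It fails at once if the mug or the microphone was moved by more than 30 mm (distance of any of mug, fist_mic from where it was at the start of the episode above 0.03 m).
It fails at once if the tub or the canister was tipped over (angle between any of tub_mid, canister_mid's own z axis and vertical above 0.7 rad).
It also fails if it takes over 67 s, if anything falls off the work surface, if the arm or the gripper's body presses on something with over 40 N, if the wrist force passes 120 N, or if a joint passes its speed limit or range.

ROBOT

A 6-joint arm with a two-finger parallel gripper is mounted at the origin on the work surface. World frame = base frame: x ahead of the robot, y to its left, z up, the work surface at z = 0. Lengths are in m, angles in degrees, forces in N, time in s.
With the tool pointing down it reaches from about 0.35 to 0.875 m from the base axis. Payload 4.2 kg.
Tool frame: the origin (TCP) lies midway between the tips of the shut fingers; the grasp point (between the pads) lies 19 mm behind it; y points along the fingers, z is the direction in which the jaws open and shut, and the axes are right-handed (so a half turn about y gives the same grasp; the last joint's range is limited). The gripper opens to 87 mm and grips with 3 to 60 N. Pads are 19 mm wide; open, the fingers measure 117 mm over their backs; the gripper's body (75 mm by 190 mm) begins 51 mm behind the grasp point.
Start: joints at [83.113, 22.042, 0.453, 0, -68.411, -14.817], TCP at [0.231, 0.581, 0.223] pointing down, gripper open.
Joint ranges: [-179.83, 179.83], [-69.29, 118.12], [-61.27, 80.66], [-181.25, 117.63], [-171.15, -9.14], [-177.46, 177.46]. Speed limits (degrees/s): [159.86, 159.86, 180, 180, 180, 180].

INTERFACE

Orientations are given as [roll, pitch, yaw] about the fixed x, y, z axes, in that order (R = Rz(yaw) Ry(pitch) Rx(roll)).
In Python, from workcell import env gives the robot as it stands. The module is installed in compiled form; this text tells all that it offers. Calls block until the motion is done:
- env.goto(position, orientation): joint-space move of the TCP to a pose.
- env.move_straight(position, rotation=None, rate=0.15, force_limit=None): straight line of the TCP; rotation=None keeps the orientation; rate is the mean speed in m/s. With force_limit (N) it stops when the force on the tool has changed by that much, and returns True; else False.
- env.set_joints(angles): joint-space move.
- env.gripper_to(opening, grasp_force=None): opening from 0.0 (shut) to 1.0 (fully open); grasp_force is the grip in N (None keeps the last); returns when the fingers have stopped.
- env.dwell(seconds).
- env.inverse_kinematics(position, orientation): joint angles nearest the present ones, or None.
- env.read_state(): the state.
- env.grab_frame(name): name is "side" or "top" or "wrist"; returns a dict with "image" (400x640x3 uint8, blue, green, red), "fx", "fy", "cx", "cy" (pixels), "position" and "orientation" of the camera in the world. Camera axes: x right, y up, looking along -z (the intrinsics and any distortion apply to the point x, -y, -z); pixel columns grow to the right and rows downward; lengths in m; the calibration is good to about 2 mm. The wrist camera is an equidistant fisheye: a pixel r from the principal point sees the ray r / f radians off the axis. A picture is of the moment at which its call begins. There is no depth.
A pose or a line that the arm cannot do raises env.Unreachable and nothing moves.
- env.close_job(): hands the job in, once; it reports no verdict.
Trained networks look in a picture, given as the dict that the camera call returned (one of the last four; its "shot" number tells which), for a name from the list of things; names that differ only in an ending like _2 or _b are one class to them, and where a whole thing is asked for, a point or a joint stands for the part that bears it (a point fixed in the world has none). Each returns a list of dicts, best first, with "score" (0 to 1); they miss things now and then, are a little off and sometimes report something else, mostly with a low value. They report only what shows in the picture. A call takes as long as a camera call. They do not tell look-alikes from the thing itself.
- env.search_frame(picture, thing): "xyz" ([x, y, z] in m, in world coordinates, good to about 4 mm: the middle of the surface that is visible of it).
- env.trace(picture, thing): "mask" (400x640 bool, what is visible of it).
The state is a dict: "clock": time; "joint_positions": joint angles; "qvel": joint speeds; "joint_torque": joint torques, N m; "position": TCP position; "tool_rot": TCP orientation; "force": force on the tool from outside, world axes, zero at the start; "wrist_torque": the same for the moment, N m; "opening": opening from 0.0 (shut) to 1.0 (fully open).
Only numpy, scipy, OpenCV 4.12 (cv2) and the standard library are available. Lean on these libraries where they do the work, as an engineer would, in place of code of your own. Each camera call takes 0.05 s, during which the arm holds its last target. There are 200 camera calls.

## Working session

There is one attempt and no reset: what is moved stays moved. The work goes in short steps, each a Python script; the robot and the scene stay as the last script left them, time stands still between calls to the robot, and variables do not carry over. Pictures are saved under pics/ and viewed, about 8 in all and at most 12, crops included, and the job is handed in when it is done.

```bash
mkdir -p pics; ls; python3 - <<'E'
from workcell import env
import cv2, numpy as np
st=env.read_state(); print(st['clock'],st['position'],st['tool_rot'],st['opening'])
ims=[]
for n in ("side","top"):
    p=env.grab_frame(n); cv2.imwrite(f"pics/{n}0.png",p["image"])
    print(n,p['position'],p['orientation'],p['fx'],p['cx'],p['cy'])
    for t in ["shelf","tub_mid","lid_mid","canister_mid","flask_mid","drive_mid","mug","fist_mic"]:
        print(t,[(np.round(d['xyz'],3).tolist(),round(d['score'],2)) for d in env.search_frame(p,t)[:4]])
p=env.grab_frame("wrist"); cv2.imwrite("pics/wrist0.png",p["image"])
print(p['position'],p['orientation'],p['fx'],env.read_state()['clock'])
E
```

```text
pics
0.0 [0.23087158 0.58016186 0.22148904] [-8.98784490e+01  3.15711230e-03  1.58288141e+02] 0.9948027540408845
side [ 0.45018134 -0.71774748  0.93736007] [ 42.62825052   0.27360358 -12.01815062] 434.67852004914846 320.27903573761955 199.71367145050488
shelf [([0.515, 0.282, 0.199], 0.92), ([0.734, -0.185, 0.03], 0.42)]
tub_mid [([0.409, -0.23, 0.03], 0.95), ([0.57, -0.255, 0.028], 0.73), ([0.453, -0.036, 0.034], 0.71), ([0.707, -0.387, 0.042], 0.24)]
lid_mid [([0.48, -0.384, 0.026], 0.75), ([0.451, -0.033, 0.03], 0.49)]
canister_mid [([0.592, -0.138, 0.111], 0.79)]
flask_mid [([0.438, 0.301, 0.076], 0.58)]
drive_mid [([0.608, 0.245, 0.238], 0.74)]
mug [([0.707, -0.385, 0.046], 0.84)]
fist_mic [([0.735, -0.181, 0.031], 0.75)]
top [ 0.32615429 -0.01730472  1.48033136] [ 1.08878496e+01  4.22778599e-02 -8.93903249e+01] 463.9279297664268 325.7373366431973 198.5565613965051
shelf [([0.511, 0.277, 0.327], 0.89)]
tub_mid [([0.416, -0.234, 0.016], 0.83), ([0.459, -0.038, 0.012], 0.58), ([0.573, -0.261, 0.013], 0.56)]
lid_mid [([0.48, -0.383, 0.025], 0.98)]
canister_mid [([0.587, -0.114, 0.135], 0.94)]
flask_mid []
drive_mid [([0.593, 0.231, 0.234], 0.83)]
mug [([0.709, -0.388, 0.042], 0.73), ([0.594, 0.23, 0.234], 0.54), ([0.511, 0.277, 0.326], 0.3)]
fist_mic [([0.733, -0.167, 0.03], 0.87)]
[0.3041049  0.55110392 0.38563652] [-1.66558898e+01  9.08342203e-03 -1.11713731e+02] 309.70691628693146 0.95
```

View pics/side0.png

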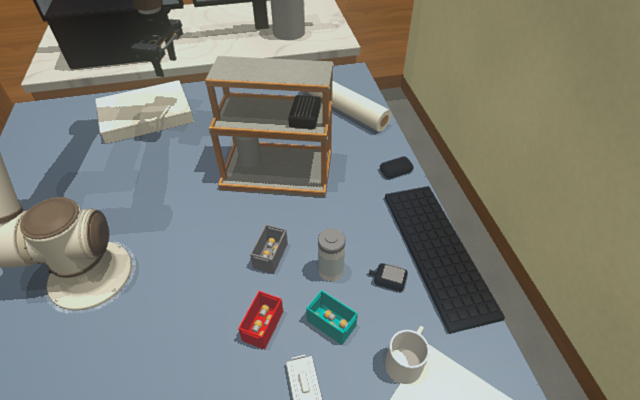

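View pics/top0.png

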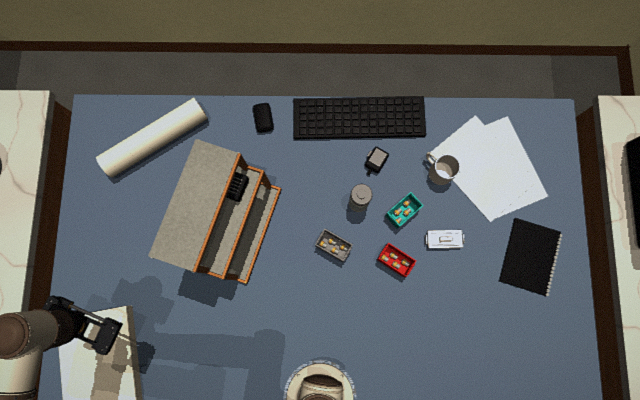

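The side view shows the grey tub at (269,249) beside the canister at (331,255), with the lid at (303,378). The shelf is at (270,130), with the drive on its upper right and the flask on its lower left. The top view agrees: tub (333,246), lid (445,239), canister (360,197). Next I'll fit exact poses to the masks.

```bash
cat > h.py <<'E'
from workcell import env
import numpy as np, cv2
from scipy.optimize import minimize
from scipy.spatial.transform import Rotation as R
def proj(p,X):
    c=(np.asarray(X)-p['position'])@R.from_euler('xyz',p['orientation'],degrees=True).as_matrix()
    return np.c_[p['cx']+p['fx']*c[:,0]/-c[:,2], p['cy']+p['fy']*-c[:,1]/-c[:,2]]
def box(x0,x1,y0,y1,z0,z1): return np.array([[x,y,z] for x in(x0,x1) for y in(y0,y1) for z in(z0,z1)])/1000
def cyl(r,h): a=np.linspace(0,2*np.pi,40); return np.array([[r*np.cos(t),r*np.sin(t),z] for t in a for z in(0,h)])/1000
S=3
def raster(p,parts,q):
    c,s=np.cos(q[2]),np.sin(q[2]); M=np.zeros((400*S,640*S),np.uint8)
    for P in parts:
        X=np.c_[q[0]+c*P[:,0]-s*P[:,1],q[1]+s*P[:,0]+c*P[:,1],P[:,2]+(q[3] if len(q)>3 else 0)]
        u=(proj(p,X)+.5)*S-.5
        cv2.fillConvexPoly(M,cv2.convexHull(np.round(u*16).astype(np.int32)),1,shift=4)
    return M>0
def pick(p,name,q,parts):
    best=None;m0=raster(p,parts,q)
    for d in env.trace(p,name):
        m=cv2.resize(d['mask'].astype(np.uint8),None,fx=S,fy=S,interpolation=cv2.INTER_NEAREST)>0
        i=(m&m0).sum()/max(1,(m|m0).sum())
        if best is None or i>best[0]: best=(i,m)
    return best[1] if best and best[0]>.2 else None
def fit(ps,name,q0,parts,noyaw=False):
    ms=[(p,m) for p in ps if (m:=pick(p,name,q0,parts)) is not None]
    def cost(d,sub):
        q=np.array(q0,float); q[:2]+=d[:2]/1000
        if not noyaw: q[2]+=d[2]/100
        return sum(1-(m&(r:=raster(p,parts,q))).sum()/(m|r).sum() for p,m in sub)
    def run(sub):
        n=2 if noyaw else 3; sim=np.vstack([np.zeros(n),np.eye(n)*[12,12,15][:n]])
        b=None
        for _ in range(2):
            o=minimize(cost,np.zeros(n) if b is None else b.x,(sub,),method='Nelder-Mead',options=dict(initial_simplex=sim+(0 if b is None else b.x),xatol=.1,fatol=1e-4,maxfev=90)); b=o; sim=sim*-.6
        q=np.array(q0,float); q[:2]+=b.x[:2]/1000
        if not noyaw:q[2]+=b.x[2]/100
        return q,b.fun/len(sub)
    out=[run(ms)]+[run([s]) for s in ms if len(ms)>1]
    for q,f in out: print(name,np.round(q[:2],4),round(np.degrees(q[2]),2),'1-iou',round(f,3))
    return out[0][0]
TUB=[box(-50,50,-29,29,0,62),box(-52.5,52.5,-25,25,50,56)]
LID=[box(-54,54,-28,28,18,24),box(-20,20,-7,7,24,37),box(-60,-54,-15,15,0,24),box(54,60,-15,15,0,24)]
CAN=[cyl(32,140)]
SH=[box(-102.5,102.5,-160,160,0,15),box(-70.5,102.5,-160,160,185,200),box(-23.5,102.5,-160,160,310,325)]
for s in(-1,1):
    y=sorted((144*s,160*s))
    SH+=[box(-70.5,-54.5,*y,0,195),box(-23.5,-7.5,*y,195,325),box(86.5,102.5,*y,0,325),box(-102.5,102.5,*y,15,25),box(-70.5,102.5,*y,200,210)]
SH+=[box(-102.5,-94.5,-160,160,0,25),box(-70.5,-62.5,-160,160,185,210)]
E
python3 - <<'E'
from h import *
import json
ps=[env.grab_frame(n) for n in("side","top")]
print([k for k in ps[0]])
D=np.radians
o={}
o['shelf']=fit(ps,'shelf',[.52,.26,D(73)],SH)
o['tub']=fit(ps,'tub_mid',[.456,-.037,D(68)],TUB)
o['lid']=fit(ps,'lid_mid',[.48,-.384,D(90)],LID)
o['can']=fit(ps,'canister_mid',[.587,-.118,0],CAN,True)
DR=[box(-55,55,-37,37,200,234)]
o['drive']=fit(ps,'drive_mid',[.6,.235,D(73)],DR)
o['flask']=fit(ps[:1],'flask_mid',[.44,.31,0],[cyl(34,150)+[0,0,.015]],True)
json.dump({k:v.tolist() for k,v in o.items()},open('o.json','w'))
c,s=np.cos(o['shelf'][2]),np.sin(o['shelf'][2])
for k in('drive','flask'):
    d=o[k][:2]-o['shelf'][:2]; print(k,'shelf xy',c*d[0]+s*d[1],-s*d[0]+c*d[1])
for p,n in zip(ps,"st"):
    I=cv2.resize(p['image'],None,fx=S,fy=S)
    for k,P in dict(shelf=SH,tub=TUB,lid=LID,can=CAN,drive=DR).items():
        for part in P:
            m=raster(p,[part],o[k]).astype(np.uint8); cs,_=cv2.findContours(m,cv2.RETR_EXTERNAL,cv2.CHAIN_APPROX_NONE); cv2.drawContours(I,cs,-1,(0,0,255),1)
    if n=='s': a=I[120:1200,560:1160]
    else: b=I[380:1000,400:1440]
a=cv2.resize(a,None,fx=.55,fy=.55); b=cv2.resize(b,None,fx=.45,fy=.45)
h=max(len(a),len(b)); J=np.zeros((h,a.shape[1]+b.shape[1],3),np.uint8); J[:len(a),:a.shape[1]]=a; J[:len(b),a.shape[1]:]=b
cv2.imwrite('pics/fit.png',J)
E
```

```text
['image', 'fx', 'fy', 'cx', 'cy', 'position', 'orientation', 'shot']
shelf [0.5208 0.2796] 72.08 1-iou 0.088
shelf [0.5208 0.2797] 72.04 1-iou 0.132
shelf [0.5206 0.2796] 72.04 1-iou 0.044
tub_mid [ 0.4573 -0.0387] 61.18 1-iou 0.042
tub_mid [ 0.4571 -0.0386] 60.69 1-iou 0.031
tub_mid [ 0.4573 -0.0392] 61.82 1-iou 0.05
lid_mid [ 0.4818 -0.3897] 90.76 1-iou 0.038
lid_mid [ 0.4815 -0.39  ] 91.4 1-iou 0.025
lid_mid [ 0.4827 -0.3906] 90.67 1-iou 0.035
canister_mid [ 0.6    -0.1174] 0.0 1-iou 0.109
canister_mid [ 0.5997 -0.1188] 0.0 1-iou 0.098
canister_mid [ 0.598 -0.117] 0.0 1-iou 0.117
drive_mid [0.6123 0.2682] 70.69 1-iou 0.378
drive_mid [0.6126 0.2698] 70.97 1-iou 0.089
drive_mid [0.5999 0.2361] 40.14 1-iou 0.656
flask_mid [0.4422 0.3232] 0.0 1-iou 0.456
drive shelf xy 0.01731297851671041 -0.09056964477848059
flask shelf xy 0.017296331730764898 0.08822268017947119
```

View pics/fit.png

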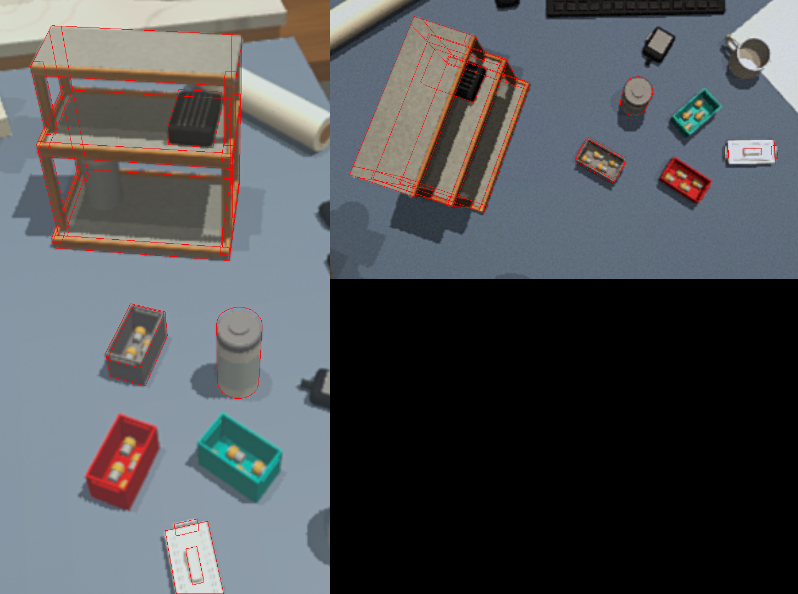

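The overlays match the shelf, tub, lid and canister closely, and the two cameras agree within about 1 mm. The drive is at shelf y ≈ -0.09 and the flask at y ≈ +0.088. Next I'll check IK for the planned grasps.

```bash
cat >> h.py <<'E'
import json
try: O={k:np.array(v) for k,v in json.load(open('o.json')).items()}
except Exception: O={}
def rot(psi,th,flip=1):
    "psi heading deg, th tilt from vertical deg; jaws horizontal across heading"
    a,t=np.radians(psi),np.radians(th)
    y=np.array([np.sin(t)*np.cos(a),np.sin(t)*np.sin(a),-np.cos(t)]); z=flip*np.array([-np.sin(a),np.cos(a),0])
    return np.c_[np.cross(y,z),y,z]
def pose(g,psi,th,flip=1,back=0,tip=.019):
    "TCP pose whose grasp point (tip behind TCP) is g, backed off along the tool axis"
    M=rot(psi,th,flip); return np.asarray(g)+M[:,1]*(tip-back), R.from_matrix(M).as_euler('xyz',degrees=True)
def sh(x,y,z):
    q=O['shelf'];c,s=np.cos(q[2]),np.sin(q[2]); return np.array([q[0]+c*x-s*y,q[1]+s*x+c*y,z])
E
python3 - <<'E'
from h import *
d=np.degrees
sy=d(O['shelf'][2]);ty=d(O['tub'][2]);ly=d(O['lid'][2])
t=O['tub']; tx=np.array([np.cos(t[2]),np.sin(t[2]),0])
K={'lid':([*O['lid'][:2],.045],ly,0),'lidtub':([*t[:2],.095],ty,0)}
for th in(45,55,65):
    K[f'tub{th}']=(np.array([*t[:2],.042])-.02*tx,ty,th)
    K[f'low{th}']=(sh(.016-.005-.02,.05,.245),sy,th)
    K[f'lowpre{th}']=(sh(.016-.2,.05,.30),sy,th)
for th in(65,75,85):
    for h in(-10,20,50): K[f'can{th},{h}']=([*O['can'][:2],.09],h,th)
    K[f'tall{th}']=(sh(-.035,-.03,.105),sy,th)
    K[f'tallpre{th}']=(sh(-.23,-.03,.14),sy,th)
for k,a in K.items():
    for f in(1,-1):
        q=env.inverse_kinematics(*pose(*a,flip=f)); print(k,f,None if q is None else np.round(q).astype(int).tolist())
E
```

```text
lid 1 [-24, 33, -13, 0, -44, 25]
lid -1 [-24, 33, -13, 0, -44, -155]
lidtub 1 [16, 16, -33, 0, -40, -44]
lidtub -1 [16, 16, -33, 0, -40, 136]
tub45 1 [-23, 27, -24, -61, -53, 39]
tub45 -1 [-23, 27, -24, -61, -53, -141]
low45 1 [28, 6, -17, -48, -42, -16]
low45 -1 [28, 6, -17, -48, -42, 164]
lowpre45 1 [6, -3, -18, -47, -63, -6]
lowpre45 -1 [6, -3, -18, -47, -63, 174]
tub55 1 [-30, 32, -23, -68, -62, 50]
tub55 -1 [-30, 32, -23, -68, -62, -130]
low55 1 [19, 8, -17, -65, -47, 3]
low55 -1 [19, 8, -17, -65, -47, -177]
lowpre55 1 [-3, -1, -19, -59, -68, 7]
lowpre55 -1 [-3, -1, -19, -59, -68, -173]
tub65 1 [-35, 38, -22, -72, -71, 59]
tub65 -1 [-35, 38, -22, -72, -71, -121]
low65 1 [10, 11, -20, -79, -55, 21]
low65 -1 [10, 11, -20, -79, -55, -159]
lowpre65 1 [-12, 3, -21, -69, -75, 19]
lowpre65 -1 [-12, 3, -21, -69, -75, -161]
can65,-10 1 [-35, 32, -45, -151, -53, 83]
can65,-10 -1 [-35, 32, -45, -151, -53, -97]
can65,20 1 [-35, 31, -23, -103, -50, 51]
can65,20 -1 [-35, 31, -23, -103, -50, -129]
can65,50 1 [-32, 37, -7, -76, -68, 39]
can65,50 -1 [-32, 37, -7, -76, -68, -141]
tall65 1 [0, 31,
[... 271 characters left out ...]
can75,20 -1 [-40, 37, -26, -111, -64, -115]
can75,50 1 [-36, 41, -7, -83, -76, 47]
can75,50 -1 [-36, 41, -7, -83, -76, -133]
tall75 1 [-4, 36, -18, -92, -70, 53]
tall75 -1 [-4, 36, -18, -92, -70, -127]
tallpre75 1 [-24, 32, -19, -76, -82, 51]
tallpre75 -1 [-24, 32, -19, -76, -82, -129]
can85,-10 1 [-38, 51, -49, -152, -94, 95]
can85,-10 -1 [-38, 51, -49, -152, -94, -85]
can85,20 1 [-43, 45, -27, -115, -77, 74]
can85,20 -1 [-43, 45, -27, -115, -77, -106]
can85,50 1 [-38, 47, -7, -88, -85, 53]
can85,50 -1 [-38, 47, -7, -88, -85, -127]
tall85 1 [-7, 43, -18, -97, -80, 61]
tall85 -1 [-7, 43, -18, -97, -80, -119]
tallpre85 1 [-26, 38, -19, -80, -90, 57]
tallpre85 -1 [-26, 38, -19, -80, -90, -123]
```

```bash
python3 - <<'E'
from h import *
d=np.degrees; ly=d(O['lid'][2]);ty=d(O['tub'][2])
q0=env.read_state()
a=np.radians(83.1)
env.goto([.45*np.cos(a),.45*np.sin(a),.48],q0['tool_rot'])
L=[*O['lid'][:2],0]
up=pose([L[0],L[1],.12],ly,0,1,tip=0); dn=pose([L[0],L[1],.0258],ly,0,1,tip=0)
q=np.array(env.read_state()['joint_positions']); q[0]=-24; q[5]=25; env.set_joints(q)
env.gripper_to(.45)
env.goto(*up); print(env.read_state()['clock'])
env.move_straight(dn[0],force_limit=6); print(env.read_state()['position'])
env.gripper_to(0,25); s=env.read_state(); print('open',s['opening']*87)
env.move_straight(up[0],rate=.2)
s=env.read_state(); print(s['clock'],s['opening']*87,s['force'])
T=O['tub'][:2]
hi=pose([*T,.15],ty,0,1,tip=0); env.goto(*hi)
# reinspect with lid held above the tub
p=env.grab_frame('side'); t=env.grab_frame('top')
print(env.read_state()['clock'])
I=np.hstack([cv2.resize(p['image'][160:300,190:350],None,fx=2.5,fy=2.5),cv2.resize(t['image'][180:320,260:420],None,fx=2.5,fy=2.5)])
cv2.imwrite('pics/hold.png',I)
E
```

```text
8.2417
[ 0.48046031 -0.3890649   0.02438803]
open 13.482078929287104
10.1167 13.552430440349301 [-0.07548315 -0.04595777 -0.94261067]
11.5417
```

View pics/hold.png

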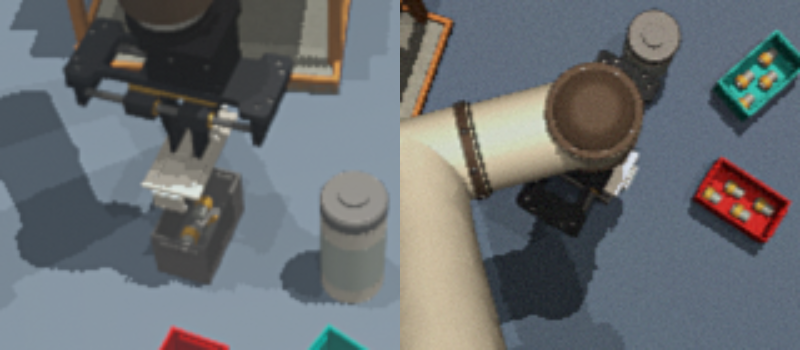

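The lid is gripped (13.5 mm) and hangs level over the tub at the same angle; the canister is about 36 mm clear of the gripper body. Next I'll press it on.

```bash
python3 - <<'E'
from h import *
ty=np.degrees(O['tub'][2]); T=O['tub'][:2]
s=env.read_state(); print('err',s['position'][:2]-T, s['tool_rot'])
off=T-s['position'][:2]; off=np.clip(off,-.003,.003)
xy=T+off
print(env.move_straight([*xy,.095],rate=.1,force_limit=6)); s=env.read_state(); print(s['position'],s['force'],s['position'][:2]-T)
r=env.move_straight([*xy,.064],rate=.03,force_limit=25); s=env.read_state(); print(r,s['position'],s['force'])
env.dwell(.2); s=env.read_state(); print(s['position'],s['force'])
env.gripper_to(.42)
env.move_straight([*T,.15],rate=.2)
env.goto(*pose([.40,-.20,.30],ty,20,-1))
p=env.grab_frame('side');t=env.grab_frame('top'); print(env.read_state()['clock'])
D=np.radians
TL=[box(-50,50,-29,29,0,62),box(-54,54,-28,28,62,68),box(-20,20,-7,7,68,81),box(-60,60,-15,15,44,68)]
def b(p): 
    m=raster(p,TL,O['tub']).astype(np.uint8);I=cv2.resize(p['image'],None,fx=3,fy=3)
    cs,_=cv2.findContours(m,0,1);cv2.drawContours(I,cs,-1,(0,0,255),1);return I
cv2.imwrite('pics/snap.png',np.hstack([b(p)[620:880,690:1000],b(t)[620:880,850:1150]]))
E
```

```text
err [ 0.00015107 -0.00068148] [-8.99717177e+01  3.35485792e-02  6.11198713e+01]
False
[ 0.45770792 -0.03808145  0.09533901] [ 0.52132275 -0.1455205  -0.06303829] [0.00038489 0.00059915]
True [ 0.45643396 -0.03923778  0.06840428] [-0.91302472 -0.44390319  3.90373227]
[ 0.45641085 -0.03926773  0.06842616] [-1.18207172 -0.41626176  4.42658465]
17.8917
```

View pics/snap.png

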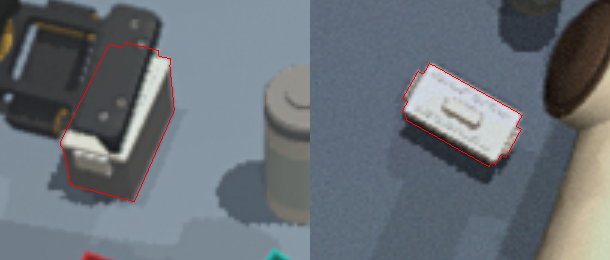

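The lid is snapped: TCP z was 68.4 mm against 68.4 predicted, and the outline in both views matches the closed-tub model. Next I'll grip the tub at a tilt and stow it.

```bash
python3 - <<'E'
from h import *
ty=np.degrees(O['tub'][2]); sy=np.degrees(O['shelf'][2]); TH=57
t=O['tub']; tx=np.array([np.cos(t[2]),np.sin(t[2]),0])
g=np.array([*t[:2],.045])-.020*tx
def say(m): s=env.read_state(); print(m,round(s['clock'],1),np.round(s['position'],4),np.round(s['force'],1),round(s['opening']*87,1),np.round(s['joint_positions']).astype(int).tolist())
env.gripper_to(1.0)
env.goto(*pose(g,ty,TH,-1,back=.09)); say('pre')
r=env.move_straight(pose(g,ty,TH,-1)[0],rate=.12,force_limit=8); say(('at',r))
env.gripper_to(0,50); say('grip')
u=g+[0,0,.06]; env.move_straight(pose(u,ty,TH,-1)[0],rate=.12); say('lift')
u=sh(-.014-.17,.05,.262); P=pose(u,sy,TH,-1)
env.move_straight(pose(u-[0,.05,0],sy,TH,-1)[0],P[1],rate=.2); say('pre shelf')
env.move_straight(P[0],rate=.15); say('pre2')
p=env.grab_frame('side'); w=env.grab_frame('top')
cv2.imwrite('pics/pre.png',np.hstack([cv2.resize(p['image'][40:240,180:380],None,fx=2,fy=2),cv2.resize(w['image'][130:330,130:330],None,fx=2,fy=2)]))
E
```

```text
pre 23.4 [ 0.419  -0.1084  0.0837] [ 0.7 -0.1  0.4] 87.0 [-38, 28, -21, -61, -71, -133]
('at', False) 24.3 [ 0.4554 -0.0425  0.0347] [ 0.5 -0.6 -0.4] 86.7 [-31, 33, -23, -68, -64, -128]
grip 24.9 [ 0.4549 -0.0421  0.0348] [-2.1 -0.6  1.5] 57.7 [-31, 33, -23, -68, -64, -128]
lift 25.6 [ 0.4551 -0.0422  0.094 ] [-0.  -0.3 -2.6] 57.6 [-30, 25, -22, -66, -67, -137]
pre shelf 26.8 [0.421  0.0849 0.2506] [-0.1 -0.2 -3. ] 57.8 [-13, 5, -20, -61, -73, -161]
pre2 27.2 [0.4212 0.1349 0.2508] [ 0.   0.2 -3.6] 57.7 [-6, 3, -22, -63, -67, -164]
```

View pics/pre.png

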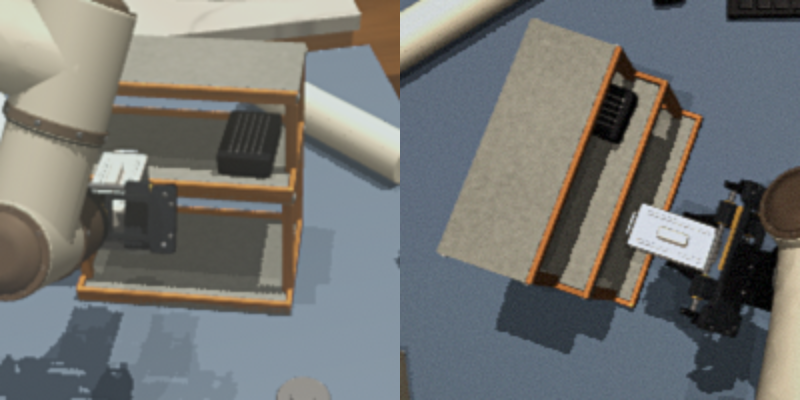

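The lidded tub is square to the shelf at its mouth, left of the drive. I'll insert it.

```bash
python3 - <<'E'
from h import *
sy=np.degrees(O['shelf'][2]); TH=57
def say(m): s=env.read_state(); print(m,round(s['clock'],1),np.round(s['position'],4),np.round(s['force'],1),round(s['opening']*87,1))
P=lambda x,z,b=0: pose(sh(x,.05,z),sy,TH,-1,back=b)[0]
f0=env.read_state()['force']
r=env.move_straight(P(-.014,.262),rate=.1,force_limit=8); say(('in',r))
assert not r
r=env.move_straight(P(-.014,.240),rate=.04,force_limit=5); say(('down',r))
env.gripper_to(1.0); say('open')
r=env.move_straight(P(-.014,.248,.10),rate=.15,force_limit=10); say(('out',r))
r=env.move_straight(P(-.014,.248,.22),rate=.2); say('far')
p=env.grab_frame('side'); w=env.grab_frame('top')
cv2.imwrite('pics/stow.png',np.hstack([cv2.resize(p['image'][40:240,180:380],None,fx=2,fy=2),cv2.resize(w['image'][130:330,130:330],None,fx=2,fy=2)]))
E
```

```text
('in', False) 29.2 [0.4738 0.2964 0.2516] [ 0.5  0.9 -3.4] 58.1
('down', True) 29.6 [0.4738 0.2968 0.2347] [-0.6  0.8  2.6] 57.9
open 30.4 [0.4726 0.2962 0.2332] [ 0.1 -0.1 -0. ] 87.0Traceback (most recent call last):
  File "<stdin>", line 10, in <module>
workcell.Unreachable: the arm cannot follow that straight line within its joint ranges
```

```bash
python3 - <<'E'
from h import *
sy=np.degrees(O['shelf'][2]); TH=57
def say(m): s=env.read_state(); print(m,round(s['clock'],1),np.round(s['position'],4),np.round(s['force'],1),round(s['opening']*87,1),np.round(s['joint_positions'],1))
P=lambda x,z,b=0: pose(sh(x,.05,z),sy,TH,-1,back=b)[0]
say('now')
r=env.move_straight(P(-.13,.250),rate=.12,force_limit=10); say(('out',r))
r=env.move_straight(P(-.25,.250),rate=.2); say('far')
p=env.grab_frame('side'); w=env.grab_frame('top')
cv2.imwrite('pics/stow.png',np.hstack([cv2.resize(p['image'][40:240,180:380],None,fx=2,fy=2),cv2.resize(w['image'][130:330,130:330],None,fx=2,fy=2)]))
for n,pp in(('s',p),('t',w)):
  for k in('tub_mid','lid_mid','canister_mid'): print(n,k,[(np.round(d['xyz'],3).tolist(),round(d['score'],2)) for d in env.search_frame(pp,k)[:3]])
E
```

```text
now 30.4 [0.4726 0.2962 0.2332] [ 0.1 -0.1 -0. ] 87.0 [  16.3    8.1  -18.1  -67.8  -48.5 -172.9]
('out', False) 31.5 [0.4382 0.1868 0.2397] [ 0.5  0.2 -0.8] 86.9 [   1.6    4.4  -21.8  -65.1  -60.6 -166.3]
far 32.3 [0.4015 0.0729 0.2397] [-0.5 -0.5  0.7] 87.2 [ -15.6    4.6  -22.6  -60.6  -73.8 -157.9]
s tub_mid [([0.41, -0.231, 0.032], 0.76), ([0.48, 0.259, 0.225], 0.68), ([0.568, -0.256, 0.029], 0.59)]
s lid_mid [([0.477, 0.267, 0.268], 0.67)]
s canister_mid [([0.595, -0.14, 0.11], 0.73), ([0.603, 0.244, 0.239], 0.66)]
t tub_mid [([0.575, -0.26, 0.014], 0.59), ([0.407, -0.264, 0.026], 0.58), ([0.442, 0.259, 0.229], 0.45)]
t lid_mid [([0.464, 0.267, 0.266], 0.74), ([0.585, -0.113, 0.138], 0.37)]
t canister_mid [([0.587, -0.116, 0.137], 0.8), ([0.513, 0.278, 0.324], 0.67)]
```

View pics/stow.png

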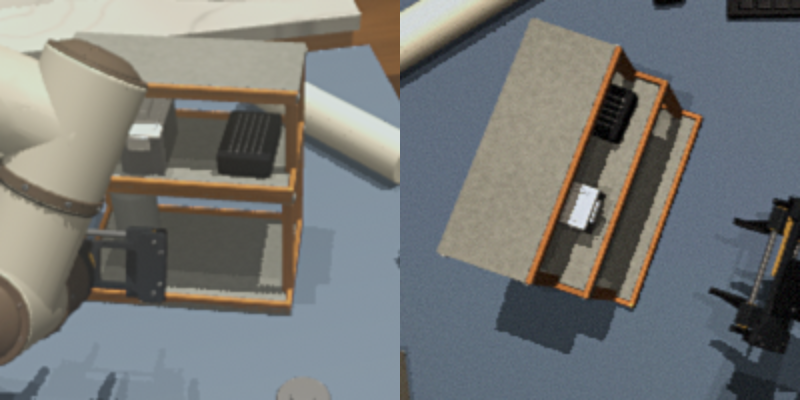

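The tub stands on the upper tier with its lid on, inside the rail (side view (147,140), top view (585,207)). The drive looks undisturbed. Next is the canister.

```bash
python3 - <<'E'
from h import *
sy=np.degrees(O['shelf'][2]); TH=72; H=40
def say(m): s=env.read_state(); print(m,round(s['clock'],1),np.round(s['position'],4),np.round(s['force'],1),round(s['opening']*87,1),np.round(s['joint_positions']).astype(int).tolist())
g=np.array([*O['can'][:2],.100])
env.goto(*pose(g+[0,0,.03],H,TH,-1,back=.12)); say('pre')
r=env.move_straight(pose(g,H,TH,-1)[0],rate=.12,force_limit=5); say(('at',r))
assert not r
env.gripper_to(0,40); say('grip')
env.move_straight(pose(g+[0,0,.06],H,TH,-1)[0],rate=.12); say('lift')
u=sh(-.25,-.03,.132); P=pose(u,sy,TH,-1)
env.move_straight(P[0],P[1],rate=.17); say('pre shelf')
p=env.grab_frame('side'); w=env.grab_frame('top')
cv2.imwrite('pics/can.png',np.hstack([cv2.resize(p['image'][60:300,160:400],None,fx=1.67,fy=1.67),cv2.resize(w['image'][130:330,130:330],None,fx=2,fy=2)]))
E
```

```text
pre 33.8 [ 0.5265 -0.1784  0.1619] [-0.1 -0.5 -0.4] 86.7 [-47, 28, -14, -79, -76, -139]
('at', False) 35.0 [ 0.6137 -0.1063  0.0945] [ 1.1 -0.7  0.4] 86.8 [-36, 37, -13, -88, -68, -133]
grip 35.6 [ 0.6138 -0.1058  0.0944] [-0.7  0.5  1.1] 63.9 [-36, 37, -13, -88, -68, -133]
lift 36.2 [ 0.6133 -0.1057  0.1532] [ 0.2  1.  -2.7] 63.8 [-35, 30, -12, -86, -67, -141]
pre shelf 37.6 [0.4784 0.0492 0.1263] [-0.2 -0.5 -3.1] 64.0 [-25, 31, -19, -73, -80, -130]Traceback (most recent call last):
  File "<stdin>", line 13, in <module>
    return _nx.concatenate(arrs, 1, dtype=dtype, casting=casting)
           ~~~~~~~~~~~~~~~^^^^^^^^^^^^^^^^^^^^^^^^^^^^^^^^^^^^^^^
ValueError: all the input array dimensions except for the concatenation axis must match exactly, but along dimension 0, the array at index 0 has size 401 and the array at index 1 has size 400
```

```bash
python3 - <<'E'
from h import *
p=env.grab_frame('side'); w=env.grab_frame('top')
cv2.imwrite('pics/can2.png',np.hstack([cv2.resize(p['image'][60:300,160:400],(400,400)),cv2.resize(w['image'][130:330,130:330],(400,400))]))
E
```

View pics/can2.png

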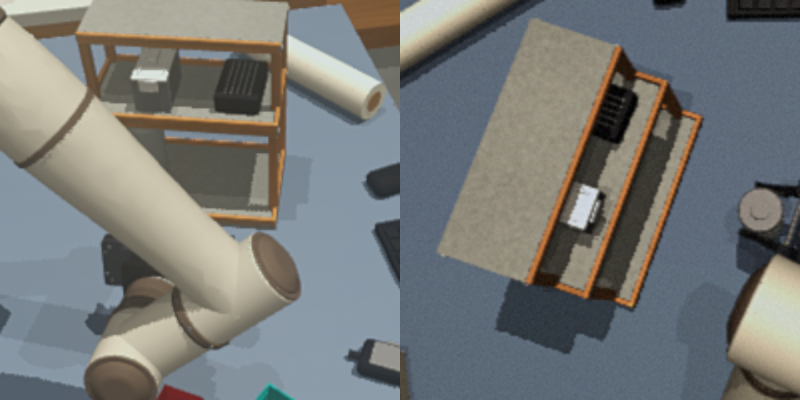

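The canister is held upright before the lower tier (top view (760,210)), and the tub and drive are undisturbed. I'll insert it.

```bash
python3 - <<'E'
from h import *
sy=np.degrees(O['shelf'][2]); TH=72
def say(m): s=env.read_state(); print(m,round(s['clock'],1),np.round(s['position'],4),np.round(s['force'],1),round(s['opening']*87,1))
P=lambda x,z: pose(sh(x,-.03,z),sy,TH,-1)[0]
r=env.move_straight(P(-.045,.132),rate=.12,force_limit=6); say(('in',r))
assert not r
r=env.move_straight(P(-.045,.110),rate=.035,force_limit=4); say(('down',r))
env.gripper_to(1.0); say('open')
r=env.move_straight(P(-.16,.118),rate=.12,force_limit=6); say(('out',r))
r=env.move_straight(P(-.27,.15),rate=.2); say('far')
q=np.array(env.read_state()['joint_positions']); q[0]-=35; env.set_joints(q); say('away')
p=env.grab_frame('side'); w=env.grab_frame('top')
for n,pp in(('s',p),('t',w)):
  for k in('tub_mid','lid_mid','canister_mid','drive_mid','flask_mid','mug','fist_mic'): print(n,k,[(np.round(d['xyz'],3).tolist(),round(d['score'],2)) for d in env.search_frame(pp,k)[:3]])
CT=[CAN[0]+[0,0,.015]]; c=sh(-.045,-.03,0)
TL=[x+[0,0,.2] for x in [box(-50,50,-29,29,0,62),box(-54,54,-28,28,62,68),box(-20,20,-7,7,68,81),box(-60,60,-15,15,44,68)]]; tq=sh(.006,.05,0)
def b(p):
    I=cv2.resize(p['image'],None,fx=3,fy=3)
    for P_,q in((CT,[c[0],c[1],0]),(TL,[tq[0],tq[1],O['shelf'][2]])):
        cs,_=cv2.findContours(raster(p,P_,q).astype(np.uint8),0,1);cv2.drawContours(I,cs,-1,(0,0,255),1)
    return I
cv2.imwrite('pics/end.png',np.hstack([b(p)[150:630,590:1030],cv2.resize(b(w)[400:880,430:870],(300,327),).copy() if 0 else b(w)[400:880,580:940]]))
E
```

```text
('in', False) 39.7 [0.5411 0.2443 0.126 ] [ 0.3 -0.  -2.8] 64.1
('down', True) 40.2 [0.541  0.2449 0.1093] [-0.4 -1.3  4.5] 63.8
open 40.9 [0.5404 0.2445 0.1083] [-0.2 -0.3  0.6] 87.4
('out', False) 42.0 [0.5057 0.1358 0.1122] [-0.  -0.3 -0.7] 87.5
far 42.7 [0.4719 0.0314 0.1441] [ 0.7 -0.2 -0.4] 86.9
away 43.8 [ 0.4052 -0.244   0.1441] [ 0.4  0.5 -0.8] 86.8
s tub_mid [([0.473, 0.26, 0.229], 0.84), ([0.57, -0.255, 0.03], 0.73), ([0.418, -0.218, 0.036], 0.62)]
s lid_mid [([0.473, 0.276, 0.272], 0.86)]
s canister_mid [([0.531, 0.199, 0.108], 0.59)]
s drive_mid [([0.604, 0.245, 0.238], 0.83)]
s flask_mid [([0.441, 0.3, 0.075], 0.94)]
s mug [([0.707, -0.384, 0.046], 0.59)]
s fist_mic [([0.734, -0.18, 0.029], 0.98), ([0.52, 0.273, 0.201], 0.38)]
t tub_mid [([0.414, -0.232, 0.02], 0.96), ([0.573, -0.26, 0.015], 0.64), ([0.447, 0.255, 0.229], 0.55)]
t lid_mid [([0.462, 0.266, 0.263], 0.7)]
t canister_mid [([0.52, 0.203, 0.109], 0.6)]
t drive_mid [([0.592, 0.228, 0.232], 0.9), ([0.707, -0.386, 0.041], 0.75)]
t flask_mid []
t mug [([0.709, -0.386, 0.042], 0.77)]
t fist_mic [([0.734, -0.165, 0.03], 0.63)]
```

View pics/end.png

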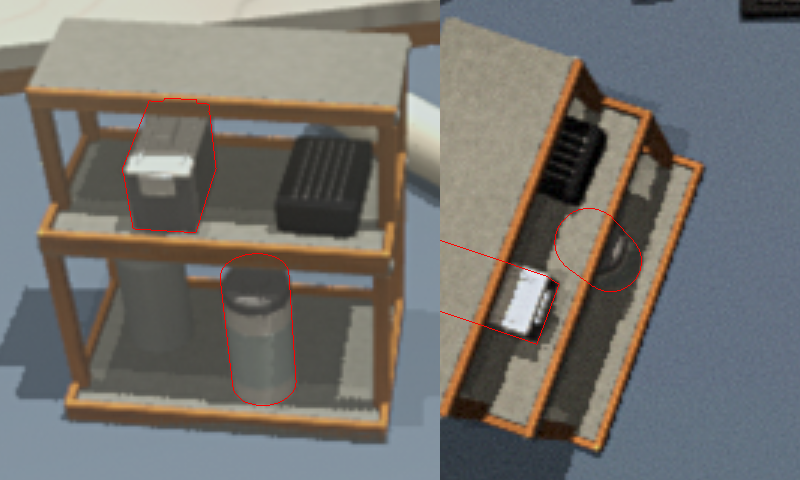

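Both objects match the model outlines at their planned poses, upright behind the rails, and the bystanders are unchanged. The gripper is clear at z = 0.144 m, so I'll hand in.

```bash
python3 - <<'E'
from workcell import env
env.dwell(.3); s=env.read_state(); print(s['clock'],s['force']); print(env.close_job())
E
```

```text
44.9083 [ 0.02742755 -0.4790046   0.34298616]
the job is handed in; nothing more can be done
None
```

I snapped the lid onto the grey tub, stowed the tub on the upper tier and stood the canister on the lower tier. I handed the job in at 44.9 s of the 67 s limit; the system gives no verdict.

**Lid:** the press ended at tool height 68.4 mm, as predicted for a fully seated lid. The closed-tub outline matched in both camera views, and the lid stayed on while the tub was carried and stowed.

**Placement:** in the last pictures, both objects match their model outlines, upright behind the front rails and between the posts. The planned positions, in the tier frames, are:

| Object | Tier | x | y |
|---|---|---|---|
| Tub | upper | -10 mm | +50 mm |
| Canister | lower | -45 mm | -30 mm |

**Bystanders:** the drive, mug and microphone read within about 5 mm of their first readings in both views. The flask read the same in the side view, but the top camera never detected it, so it has only one view.

**Problems along the way:**
- One straight retreat from the tub raised `Unreachable` before anything moved. I backed out horizontally instead.
- One picture script crashed on image sizes, without affecting the robot.

The final height and tilt were judged only from these outlines and the touchdown contact when lowering.

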